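# Find the rattling tin and hold it out

### The job

The loose steel ball for the shoe press is in one of the three sealed tins: going from left to right, lift each tin clear of the bench, give it a brisk to-and-fro shake and stand it back upright where it was. Then take the one that rattles and hold it out level and still over the middle of the wooden tray, about a hand's breadth up, leaving the quiet two standing in their places and the other things undisturbed; finish while still holding it there (if the last tin is the one, there is no need to put it down first).

Things in the scene. Friction and masses are not known exactly. Their poses are not given: they have to be found in the camera images.
- tin_left: sealed hollow sheet-metal tin, lid shut, 130 long (its x) x 54 wide (y) x 54 high (z) mm, leftmost (largest y) of the three at the start, length within 0.45 rad of world x. Origin: centre of its underside. Grip it across the 54 mm. All three look the same and weigh 0.13 to 0.77 kg in all; weight is no guide. One of them (any) holds a loose 38 mm steel ball of 0.22 kg, the other two nothing loose
- tin_middle: sealed hollow sheet-metal tin, lid shut, 130 long (its x) x 54 wide (y) x 54 high (z) mm, in the middle of the three at the start, length within 0.45 rad of world x. Origin: centre of its underside. Grip it across the 54 mm. All three look the same and weigh 0.13 to 0.77 kg in all; weight is no guide. One of them (any) holds a loose 38 mm steel ball of 0.22 kg, the other two nothing loose
- tin_right: sealed hollow sheet-metal tin, lid shut, 130 long (its x) x 54 wide (y) x 54 high (z) mm, rightmost (smallest y) of the three at the start, length within 0.45 rad of world x. Origin: centre of its underside. Grip it across the 54 mm. All three look the same and weigh 0.13 to 0.77 kg in all; weight is no guide. One of them (any) holds a loose 38 mm steel ball of 0.22 kg, the other two nothing loose
- tin_left_mid (a point): centre of the left tin, 27 mm above its origin; axes as the tin's. The cavity of each tin is 120 mm along x, 44 along y, 44 high. The ball rolls freely along the tin's x and knocks on the end walls during and shortly after a brisk shake along x (over 0.12 m/s, stopped sharply): felt as force and moment ripples at the wrist
- tin_middle_mid (a point): centre of the middle tin, 27 mm above its origin; axes as the tin's. After a sharp stop the ball is often left lying at one end, up to 41 mm off centre, and the next stroke flings it to the other: held level and still, the wrist moment about the tin's y then differs by up to 0.18 N m between stops; a quiet tin gives the same each time. Tilting rolls the ball too
- tin_right_mid (a point): centre of the right tin, 27 mm above its origin; axes as the tin's. Nothing of the ball can be seen from outside; it is felt only
- tray: shallow dark wooden hand-over tray, 130 (x) x 190 (y) x 22 mm high with 8 mm walls, fixed on the bench on the far side of the tins. Origin: centre of its underside, on the bench
- hammer: bystander: a small hammer lying on the bench, 220 mm long along its x, at most about 40 mm high. Origin: under its middle
- glue_jar: bystander: a glass jar, 64 mm across, 85 mm high, left of the tins. Origin: centre of its underside
- thread_spool: bystander: a thread spool standing upright, 48 mm across, 55 mm high. Origin: centre of its underside
- heel_block: bystander: a rubber heel block 60 x 50 x 30 mm, right of the tins. Origin: centre of its underside
There are look-alikes about, which are no part of the job. What is shaped like the tin_left but blue or yellow is not meant.

How it is judged (in metres and radians):
On the way, in this order (a step that is already met when the one before it is completed fails the run):
1. the left tin is gripped and held clear of the bench, for a moment slow (height (world z) of tin_left above 0.04 m and contact force between tin_left and the fingers above 0.5 N and linear speed of tin_left below 0.06 m/s).
2. the left tin is shaken while held clear of the bench (it moves faster than 0.12 m/s) (height (world z) of tin_left above 0.04 m and contact force between tin_left and the fingers above 0.5 N and linear speed of tin_left above 0.12 m/s).
3. the middle tin is gripped and held clear of the bench, for a moment slow (height (world z) of tin_middle above 0.04 m and contact force between tin_middle and the fingers above 0.5 N and linear speed of tin_middle below 0.06 m/s).
4. the middle tin is shaken while held clear of the bench (it moves faster than 0.12 m/s) (height (world z) of tin_middle above 0.04 m and contact force between tin_middle and the fingers above 0.5 N and linear speed of tin_middle above 0.12 m/s).
5. the right tin is gripped and held clear of the bench, for a moment slow (height (world z) of tin_right above 0.04 m and contact force between tin_right and the fingers above 0.5 N and linear speed of tin_right below 0.06 m/s).
6. the right tin is shaken while held clear of the bench (it moves faster than 0.12 m/s) (height (world z) of tin_right above 0.04 m and contact force between tin_right and the fingers above 0.5 N and linear speed of tin_right above 0.12 m/s).
At the end, for the whole second after the job is handed in: The tin with the ball is in the fingers, underside 60-220 mm above the bench, centre within 50 mm of the tray's centre seen from above, level within 0.2 rad, still; the quiet two stand released, upright within 0.1 rad, within 60 mm of where they began (((distance between ball_c0 and tin_left_mid below 0.07 m and horizontal distance between tin_left_mid and tray below 0.05 m and height (world z) of tin_left between 0.06 and 0.22 m and angle between tin_left's own z axis and vertical below 0.2 rad and linear speed of tin_left below 0.03 m/s and angular speed of tin_left below 0.2 rad/s and contact force between tin_left and the fingers above 1 N and contact force between tin_left and tray below 0.1 N and height (world z) of each of tin_middle, tin_right below 0.006 m and angle between each of tin_middle, tin_right's own z axis and vertical below 0.1 rad and distance of each of tin_middle, tin_right from where it was at the start of the episode below 0.06 m and linear speed of each of tin_middle, tin_right below 0.02 m/s and contact force between each of tin_middle, tin_right and the fingers below 0.1 N and contact force between each of tin_middle, tin_right and tin_left below 0.1 N) or (distance between ball_c0 and tin_middle_mid below 0.07 m and horizontal distance between tin_middle_mid and tray below 0.05 m and height (world z) of tin_middle between 0.06 and 0.22 m and angle between tin_middle's own z axis and vertical below 0.2 rad and linear speed of tin_middle below 0.03 m/s and angular speed of tin_middle below 0.2 rad/s and contact force between tin_middle and the fingers above 1 N and contact force between tin_middle and tray below 0.1 N and height (world z) of each of tin_left, tin_right below 0.006 m and angle between each of tin_left, tin_right's own z axis and vertical below 0.1 rad and distance of each of tin_left, tin_right from where it was at the start of the episode below 0.06 m and linear speed of each of tin_left, tin_right below 0.02 m/s and contact force between each of tin_left, tin_right and the fingers below 0.1 N and contact force between each of tin_left, tin_right and tin_middle below 0.1 N) or (distance between ball_c0 and tin_right_mid below 0.07 m and horizontal distance between tin_right_mid and tray below 0.05 m and height (world z) of tin_right between 0.06 and 0.22 m and angle between tin_right's own z axis and vertical below 0.2 rad and linear speed of tin_right below 0.03 m/s and angular speed of tin_right below 0.2 rad/s and contact force between tin_right and the fingers above 1 N and contact force between tin_right and tray below 0.1 N and height (world z) of each of tin_left, tin_middle below 0.006 m and angle between each of tin_left, tin_middle's own z axis and vertical below 0.1 rad and distance of each of tin_left, tin_middle from where it was at the start of the episode below 0.06 m and linear speed of each of tin_left, tin_middle below 0.02 m/s and contact force between each of tin_left, tin_middle and the fingers below 0.1 N and contact force between each of tin_left, tin_middle and tin_right below 0.1 N))); the arm keeps its last pose, push and grip.
It fails at once if a bystander (hammer, glue jar, thread spool, heel block) is moved more than 30 mm (distance of any of hammer, glue_jar, thread_spool, heel_block from where it was at the start of the episode above 0.03 m).
It also fails if it takes over 72 s, if anything falls off the work surface, if the arm or the gripper's body presses on something with over 40 N, if the wrist force passes 120 N, or if a joint passes its speed limit or range.

### The arm

A 6-joint arm with a two-finger parallel gripper is mounted at the origin on the work surface. World frame = base frame: x ahead of the robot, y to its left, z up, the work surface at z = 0. Lengths are in m, angles in degrees, forces in N, time in s.
With the tool pointing down it reaches from about 0.35 to 0.725 m from the base axis. Payload 4.3 kg.
Tool frame: the origin (TCP) lies at the very end of the fingers, on their centre line; the grasp point (between the pads) lies 19 mm behind it; z points along the fingers, y is the line along which they close (so a half turn about z gives the same grasp; the last joint's range is limited). The gripper opens to 85 mm and grips with 20 to 120 N. Pads are 22 mm wide; open, the fingers measure 114 mm over their backs; the gripper's body (76 mm by 85 mm) begins 54 mm behind the grasp point. The pads swing forward as they close: fully open they stand 13 mm farther back than shut.
Start: joints at [57.852, 21.618, 4.641, 73.018, 0, 83.68], TCP at [0.251, 0.518, 0.231] pointing down, gripper open.
Joint ranges: [-156.06, 156.06], [-48.1, 94.91], [-58.44, 69.94], [-101.28, 121.22], [-78.64, 73.56], [-180, 180]. Speed limits (degrees/s): [147.25, 147.25, 180, 180, 180, 180].

### API

Orientations are given as a 3x3 rotation matrix whose columns are the frame's x, y, z axes.
In Python, from bench import reach, move_linear, movej, gripper_open, close_gripper, hold, solve_ik, capture, PlanningError, finish_job, regions_of, current_time, current_joint_pos, current_qd, current_effort, current_eef_pos, current_tcp_rot, current_wrist_force, current_torque, current_gripper_width, current_finger_force gives the robot as it stands. The module is installed in compiled form; this text tells all that it offers. Calls block until the motion is done:
- reach(position, orientation): joint-space move of the TCP to a pose.
- move_linear(position, rot=None, vel=0.15, max_force=None): straight line of the TCP; rot=None keeps the orientation; vel is the mean speed in m/s. With max_force (N) it stops when the force on the tool has changed by that much, and returns True; else False.
- movej(angles): joint-space move.
- gripper_open() and close_gripper(f_grip=None): open the fingers fully, or close them until they stop; f_grip is the grip in N (None keeps the last).
- hold(seconds).
- solve_ik(position, orientation): joint angles nearest the present ones, or None.
- capture(name): name is "scene" or "top"; returns a dict with "color" (384x512x3 uint8, red, green, blue), "intrinsics" (3x3 intrinsics, pixels), "xyz" and "attitude" of the camera in the world. Camera axes: x right, y down, z forward; pixel columns grow to the right and rows downward; lengths in m; the calibration is good to about 2 mm. A picture is of the moment at which its call begins. There is no depth.
A pose or a line that the arm cannot do raises PlanningError and nothing moves.
- finish_job(): hands the job in; it is judged then, once.
Trained networks look in the newest picture that a camera, given by its name, has taken for a name from the list of things; names that differ only in an ending like _2 or _b are one class to them, and where a whole thing is asked for, a point or a joint stands for the part that bears it (a point fixed in the world has none). Each returns a list of dicts, best first, with "p" (0 to 1); they miss things now and then, are a little off and sometimes report something else, mostly with a low value. They report only what shows in the picture. A call takes as long as a camera call. They do not tell look-alikes from the thing itself.
- regions_of(name, camera): "pixels" (384x512 bool, what is visible of it) and "xy" ([column, row] in pixels, amid what is visible of it).
Readings, each from a call of its own:
- current_time(): time.
- current_joint_pos(): joint angles.
- current_qd(): joint speeds.
- current_effort(): joint torques, N m.
- current_eef_pos(): TCP position.
- current_tcp_rot(): TCP orientation.
- current_wrist_force(): force on the tool from outside, world axes, zero at the start.
- current_torque(): the same for the moment, N m.
- current_gripper_width(): finger opening in m.
- current_finger_force(): force on a finger pad.
Only numpy, scipy, OpenCV 4.12 (cv2) and the standard library are available. Lean on these libraries where they do the work, as an engineer would, in place of code of your own. Each camera call takes 0.05 s, during which the arm holds its last target. There are 200 camera calls.

## Working session

There is one attempt and no reset: what is moved stays moved. The work goes in short steps, each a Python script; the robot and the scene stay as the last script left them, time stands still between calls to the robot, and variables do not carry over. Pictures are saved under pics/ and viewed, at most 10 in all, crops included, and the job is handed in when it is done.

```bash
mkdir -p pics; ls; cat > h.py <<'E'
from bench import *
import numpy as np, cv2
def ray(c,uv):
    K=np.array(c["intrinsics"]);R=np.array(c["attitude"]);
    d=R@np.linalg.inv(K)@np.array([uv[0],uv[1],1.]);return np.array(c["xyz"]),d
def onz(c,uv,z):
    o,d=ray(c,uv);return o+d*(z-o[2])/d[2]
E
python3 - <<'E'
from h import *
ims=[]
for n in("scene","top"):
    c=capture(n);print(n,np.round(c["xyz"],3),np.round(c["attitude"],2).tolist(),np.round(c["intrinsics"],1).tolist())
    cv2.imwrite(f"pics/{n}0.png",cv2.resize(c["color"][:,:,::-1],(768,576)))
    for t in("tin_left","tray","hammer","glue_jar","thread_spool","heel_block"):
        for r in regions_of(t,n):
            if r["p"]<.3: continue
            m=r["pixels"];print(n,t,round(r["p"],2),np.round(r["xy"]),m.sum(),np.round(onz(c,r["xy"],0.05 if t=="tin_left" else .02),3),c["color"][m].mean(0).round())
print(current_time(),np.round(current_wrist_force(),2))
E
```

```text
pics
scene [1.755 0.012 0.987] [[0.1, 0.59, -0.8], [0.99, -0.08, 0.07], [-0.02, -0.8, -0.6]] [[491.8, 0.0, 253.2], [0.0, 491.8, 188.1], [0.0, 0.0, 1.0]]
scene tin_left 0.96 [414. 199.] 1044 [0.617 0.607 0.05 ] [ 63.  93. 148.]
scene tin_left 0.85 [274. 241.] 1241 [0.751 0.157 0.05 ] [ 60.  97. 158.]
scene tin_left 0.76 [276. 198.] 736 [0.561 0.188 0.05 ] [184. 180. 168.]
scene tin_left 0.74 [315. 149.] 758 [0.293 0.366 0.05 ] [ 59.  88. 141.]
scene tin_left 0.73 [272. 163.] 545 [0.365 0.203 0.05 ] [201. 185.  75.]
scene tin_left 0.34 [201. 242.] 2423 [ 0.729 -0.046  0.05 ] [132.  88.  57.]
scene tray 0.93 [202. 243.] 2327 [ 0.703 -0.046  0.02 ] [131.  87.  56.]
scene tray 0.39 [339. 173.] 534 [0.411 0.427 0.02 ] [113.  90.  67.]
scene hammer 0.6 [338. 209.] 649 [0.6   0.376 0.02 ] [199. 177. 141.]
scene glue_jar 0.87 [338. 173.] 510 [0.408 0.425 0.02 ] [110.  89.  66.]
scene thread_spool 0.58 [115. 231.] 291 [ 0.618 -0.301  0.02 ] [173. 113.  76.]
scene heel_block 0.68 [ 90. 200.] 312 [ 0.454 -0.402  0.02 ] [69. 58. 46.]
scene heel_block 0.3 [147. 211.] 761 [ 0.535 -0.215  0.02 ] [18
[... 345 characters left out ...]
0.186 0.05 ] [220. 221. 221.]
top tin_left 0.6 [235. 116.] 975 [0.731 0.159 0.05 ] [ 85. 108. 180.]
top tin_left 0.59 [ 79. 173.] 1080 [0.567 0.62  0.05 ] [ 70.  97. 172.]
top tray 0.73 [300. 134.] 2701 [ 0.678 -0.039  0.02 ] [123.  84.  62.]
top hammer 0.68 [166. 161.] 766 [0.605 0.374 0.02 ] [204. 183. 147.]
top glue_jar 0.78 [150. 219.] 578 [0.428 0.416 0.02 ] [97. 79. 66.]
top glue_jar 0.63 [363. 176.] 1040 [ 0.54  -0.221  0.02 ] [196. 195. 191.]
top glue_jar 0.35 [226. 184.] 850 [0.527 0.19  0.02 ] [221. 223. 223.]
top thread_spool 0.52 [386. 149.] 334 [ 0.623 -0.297  0.02 ] [179. 115.  84.]
top heel_block 0.83 [424. 207.] 421 [ 0.442 -0.395  0.02 ] [81. 65. 53.]
0.7 [-0.47  0.07 -0.25]
```

View pics/top0.png

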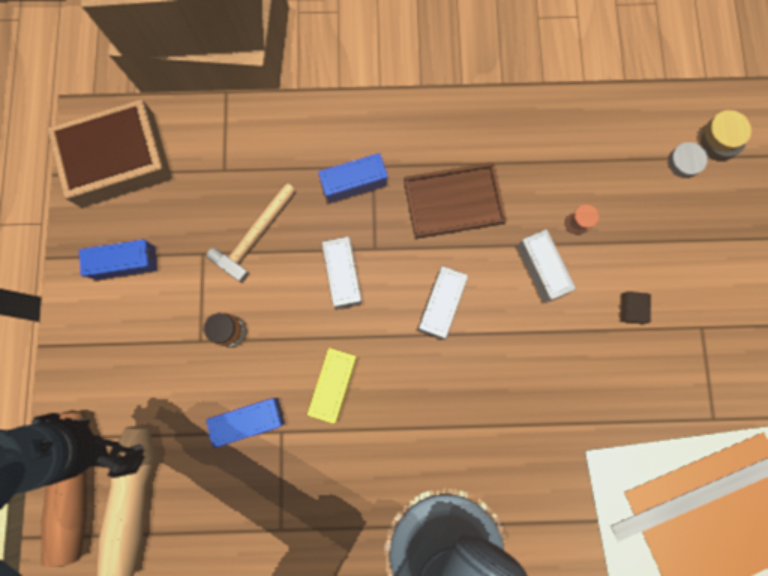

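View pics/scene0.png

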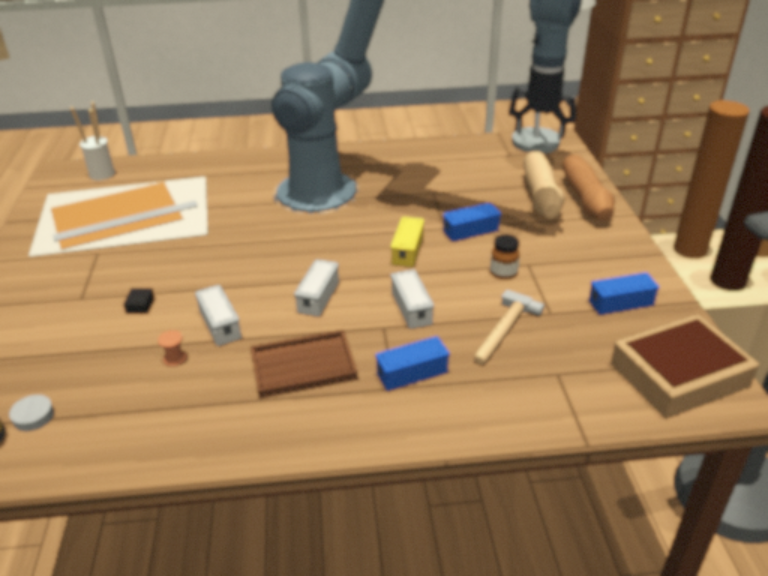

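The three white tins stand (top picture, 768×576) at (341,272), (443,302) and (548,265). The blue and yellow ones are look-alikes, and the tray is at (455,201). Next I'll fit boxes to both views.

```bash
cat > fit.py <<'E'
from h import *
from scipy.optimize import minimize
def proj(c,P):
    K=np.array(c["intrinsics"]);R=np.array(c["attitude"])
    q=(P-np.array(c["xyz"]))@R@K.T;return q[:,:2]/q[:,2:]
def box(p,L,W):
    x,y,a,h=p;R=np.array([[np.cos(a),-np.sin(a)],[np.sin(a),np.cos(a)]])
    return np.array([[*(R@[sx*L/2,sy*W/2]+[x,y]),z] for sx in(-1,1) for sy in(-1,1) for z in(0,h)])
def near(c,xyz):  # light-grey component near a point
    m=c["color"].astype(int);g=((m.max(2)-m.min(2)<32)&(m.max(2)>95)).astype(np.uint8)
    n,l,s,ce=cv2.connectedComponentsWithStats(g)
    u=proj(c,np.array([xyz]))[0]
    k=min((i for i in range(1,n) if s[i,4]>200),key=lambda i:np.hypot(*(ce[i]-u)))
    return l==k
def fit(cs,ms,p0,L,W):
    def cost(p):
        t=0
        for c,m in zip(cs,ms):
            im=np.zeros((384*4,512*4),np.uint8);q=((proj(c,box(p,L,W))+.5)*4)
            cv2.fillConvexPoly(im,cv2.convexHull(np.round(q).astype(np.int32)),255)
            f=cv2.resize(im,(512,384),interpolation=cv2.INTER_AREA)/255.
            t+=np.abs(f-m).sum()/m.sum()
        return t
    best=None
    for a in(-.35,0,.35):
        s=np.array([p0[0],p0[1],a,p0[2]])
        sim=np.vstack([s]+[s+d for d in np.diag([.015,.015,.2,.015])])
        r=minimize(cost,s,method="Nelder-Mead",options=dict(initial_simplex=sim,maxiter=250))
        if best is None or r.fun<best.fun: best=r
    return best
E
python3 - <<'E'
from fit import *
import json
cs=[capture("scene"),capture("top")]
out={}
for n,p in dict(tin_left=(.517,.186),tin_middle=(.44,.04),tin_right=(.535,-.218)).items():
    if n=="tin_middle": p=onz(cs[1],(443/1.5,302/1.5),.04)[:2]
    if n=="tin_right": p=onz(cs[1],(548/1.5,265/1.5),.04)[:2]
    ms=[near(c,(*p,.04)) for c in cs]
    r=fit(cs,ms,(*p,.05),.13,.054);out[n]=r.x.tolist();print(n,[m.sum() for m in ms],np.round(r.x,4),round(r.fun,3))
ms=[regions_of("tray",n)[0]["pixels"] for n in("scene","top")]
r=fit(cs,ms,(.69,-.04,.02),.13,.19);out["tray"]=r.x.tolist();print("tray",np.round(r.x,4),round(r.fun,3))
json.dump(out,open("p.json","w"))
for n in("tin_left","tin_middle","tin_right"):
    x,y,a,h=out[n]
    for k in(0,np.pi):
        b=a+k;X=np.array([np.cos(b),np.sin(b),0]);Z=np.array([0,0,-1.]);R=np.c_[X,np.cross(Z,X),Z]
        for z in(.012,.2):
            print(n,k,z,np.round(solve_ik([x,y,z],R) if solve_ik([x,y,z],R) is not None else [0],1))
E
```

```text
tin_left [np.int64(688), np.int64(854)] [0.5332 0.1862 0.1507 0.0499] 0.234
tin_middle [np.int64(689), np.int64(889)] [ 0.4676 -0.0111 -0.365   0.0507] 0.22
tin_right [np.int64(690), np.int64(1009)] [ 0.535  -0.2191  0.34    0.0517] 0.227
tray [ 0.6846 -0.047   0.1462  0.0186] 0.063
tin_left 0 0.012 [  12.8   29.7  -17.4   42.9    0.  -175.8]
tin_left 0 0.2 [  12.8   21.    -1.    68.1    0.  -175.8]
tin_left 3.141592653589793 0.012 [ 12.8  29.7 -17.4  42.9   0.    4.2]
tin_left 3.141592653589793 0.2 [12.8 21.  -1.  68.1  0.   4.2]
tin_middle 0 0.012 [  -9.1   20.7  -32.7   36.6    0.  -168.2]
tin_middle 0 0.2 [  -9.1   10.   -15.8   64.2    0.  -168.2]
tin_middle 3.141592653589793 0.012 [ -9.1  20.7 -32.7  36.6   0.   11.8]
tin_middle 3.141592653589793 0.2 [ -9.1  10.  -15.8  64.2   0.   11.8]
tin_right 0 0.012 [-28.6  31.  -15.1  43.9   0.  132. ]
tin_right 0 0.2 [-28.6  22.5   1.3  68.8   0.  132. ]
tin_right 3.141592653589793 0.012 [-28.6  31.  -15.1  43.9   0.  -48. ]
tin_right 3.141592653589793 0.2 [-28.6  22.5   1.3  68.8   0.  -48. ]
```

```bash
python3 - <<'E'
from fit import *
import json
o=json.load(open("p.json"));v=[]
for n,(x0,y0,w,h) in dict(top=(195,90,200,145),scene=(120,165,200,145)).items():
    c=capture(n);im=cv2.resize(c["color"][:,:,::-1],None,fx=4,fy=4,interpolation=cv2.INTER_CUBIC)
    for k in o:
        L,W=(.13,.19) if k=="tray" else(.13,.054)
        q=(proj(c,box(o[k][:3]+[.022 if k=="tray" else .054],L,W))+.5)*4
        for i in range(8):
            for j in range(i):
                if bin(i^j).count("1")==1: cv2.line(im,tuple(q[i].astype(int).tolist()),tuple(q[j].astype(int).tolist()),(0,0,255),1)
    im=im[y0*4:(y0+h)*4,x0*4:(x0+w)*4];v.append(cv2.resize(im,(400,290) if 0 else (800,580)))
    cv2.imwrite(f"pics/ov_{n}.png",v[-1])
E
```

```text
(no output)
```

View pics/ov_top.png

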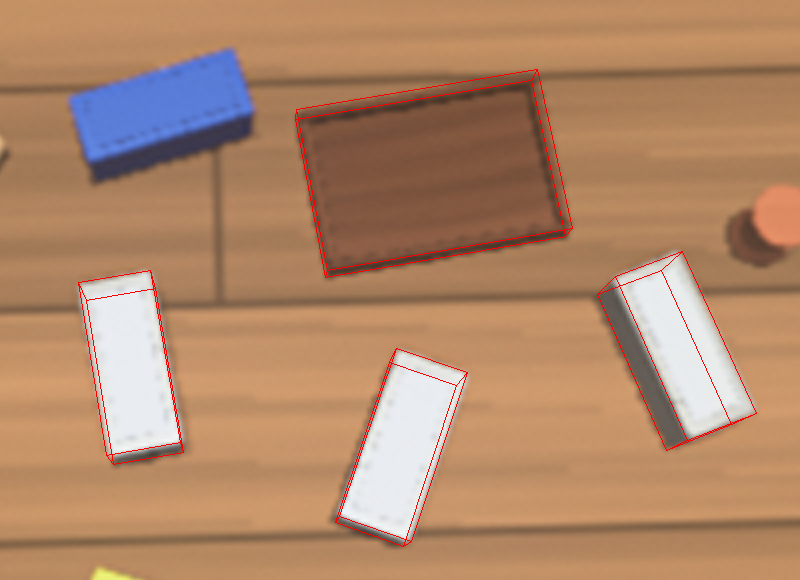

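View pics/ov_scene.png

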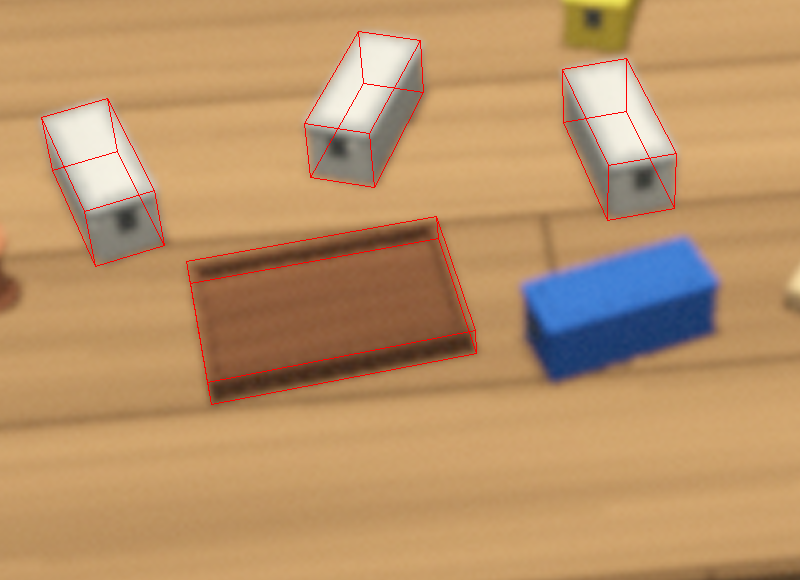

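The overlaid boxes match both views: heights are about 51 mm from the fit, against 54 in the text. I'll start with the left tin.

```bash
cat > act.py <<'E'
from h import *
import json
O=json.load(open("p.json"))
def pose(n):
    x,y,a,_=O[n];b=a+np.pi;X=np.array([np.cos(b),np.sin(b),0]);Z=np.array([0,0,-1.])
    return np.array([x,y,.012]),np.c_[X,np.cross(Z,X),Z],X
def pick(n):
    p,R,X=pose(n)
    reach(p+[0,0,.13],R);move_linear(p,R,vel=.2);close_gripper(60)
    print(n,"width",round(current_gripper_width(),4),"t",round(current_time(),2))
    move_linear(p+[0,0,.09],R,vel=.15);hold(.4)
    print("F",np.round(current_wrist_force(),2),"w",round(current_gripper_width(),4))
def shake(n,k=3,v=.35):
    p,R,X=pose(n);c=p+[0,0,.09];Y=R[:,1];M=[]
    for i in range(2*k):
        s=1 if i%2==0 else -1
        move_linear(c+s*.04*X,R,vel=v)
        ser=[]
        for j in range(12):
            hold(.04);ser.append(Y@np.array(current_torque()))
        M.append(np.mean(ser[-5:]));print(s,np.round(ser,3))
    print("plus",np.round(M[0::2],3),"minus",np.round(M[1::2],3),"t",round(current_time(),2))
    move_linear(c,R,vel=.15)
def put(n):
    p,R,X=pose(n)
    move_linear(p+[0,0,.012],R,vel=.15);move_linear(p+[0,0,.0005],R,vel=.04);hold(.1);gripper_open()
    move_linear(p+[0,0,.13],R,vel=.2);print("t",round(current_time(),2))
E
python3 - <<'E'
from act import *
pick("tin_left");shake("tin_left")
E
```

```text
tin_left width 0.0535 t 3.83
F [-0.13 -1.26 -5.  ] w 0.0535
1 [-0.096 -0.068 -0.041  0.026 -0.007  0.016 -0.023  0.02  -0.051  0.005
 -0.03   0.01 ]
-1 [ 0.087  0.064 -0.021  0.053 -0.021  0.003  0.024 -0.019 -0.053 -0.028
  0.008 -0.026]
1 [-0.048 -0.079 -0.08   0.002 -0.021 -0.007  0.022  0.014 -0.016  0.017
  0.012 -0.021]
-1 [ 0.034  0.016 -0.04   0.06   0.012  0.01   0.025  0.03   0.002  0.014
  0.044 -0.053]
1 [-0.087 -0.025 -0.092 -0.039 -0.057 -0.004 -0.027 -0.039  0.007 -0.024
 -0.    -0.022]
-1 [ 0.02  -0.001  0.067 -0.009 -0.014  0.021  0.04   0.024 -0.021  0.04
 -0.034 -0.031]
plus [-0.009  0.001 -0.015] minus [-0.024  0.007 -0.005] t 10.12
```

Left seems quiet: the moments at the stops agree within noise.

```bash
python3 - <<'E'
from act import *
put("tin_left")
pick("tin_middle");shake("tin_middle")
E
```

```text
t 12.97
tin_middle width 0.0538 t 15.01
F [ 0.21  0.28 -4.21] w 0.0535
1 [ 0.015  0.02  -0.025  0.045  0.022  0.08   0.031  0.005  0.075  0.053
  0.004  0.1  ]
-1 [ 0.019  0.003  0.021  0.029 -0.082 -0.064  0.038  0.    -0.023  0.008
  0.04   0.019]
1 [-0.16  -0.04  -0.149 -0.113 -0.097 -0.119 -0.025 -0.123 -0.126 -0.027
 -0.076 -0.072]
-1 [0.134 0.145 0.128 0.093 0.053 0.096 0.095 0.061 0.092 0.084 0.055 0.079]
1 [ 0.163 -0.122 -0.142 -0.106 -0.098 -0.128 -0.124 -0.117 -0.051 -0.025
 -0.064 -0.124]
-1 [0.182 0.165 0.117 0.096 0.085 0.083 0.066 0.089 0.081 0.094 0.091 0.087]
plus [ 0.048 -0.085 -0.076] minus [0.009 0.074 0.088] t 21.3
```

The middle one rattles: its moment swings by about ±0.08 N m between stops. It goes back, and the right one still needs its shake.

```bash
python3 - <<'E'
from act import *
put("tin_middle")
pick("tin_right");shake("tin_right",2);put("tin_right")
p,R,X=pose("tin_right");reach([.4,.25,.35],R)
c=capture("top");cv2.imwrite("pics/top1.png",cv2.resize(c["color"][:,:,::-1],(768,576)))
from fit import near,fit
cs=[capture("scene"),c]
for n in("tin_left","tin_middle","tin_right"):
    r=fit(cs,[near(q,(O[n][0],O[n][1],.04)) for q in cs],(O[n][0],O[n][1],.05),.13,.054);print(n,np.round(r.x-O[n],4),round(r.fun,3))
print(current_time())
E
```

```text
t 24.14
tin_right width 0.0535 t 26.32
F [ 0.49  0.17 -5.85] w 0.0535
1 [-0.035  0.011  0.021  0.001  0.021 -0.009  0.04   0.034  0.019 -0.027
  0.013  0.043]
-1 [ 0.     0.024  0.069 -0.027 -0.019  0.067  0.019  0.018  0.027  0.022
  0.017  0.009]
1 [ 0.032 -0.027  0.055 -0.017  0.014  0.027  0.047  0.    -0.017 -0.007
  0.012 -0.027]
-1 [ 0.025  0.065  0.044 -0.027  0.001  0.03   0.017 -0.002  0.013 -0.053
  0.     0.071]
plus [ 0.016 -0.008] minus [0.019 0.006] t 30.87
t 33.71
tin_left [ 0.0001  0.0009 -0.0017  0.002 ] 0.235
tin_middle [-0.0003 -0.0008  0.001   0.0001] 0.215
tin_right [-0.0001 -0.0003 -0.0068 -0.0008] 0.222
35.725
```

View pics/top1.png

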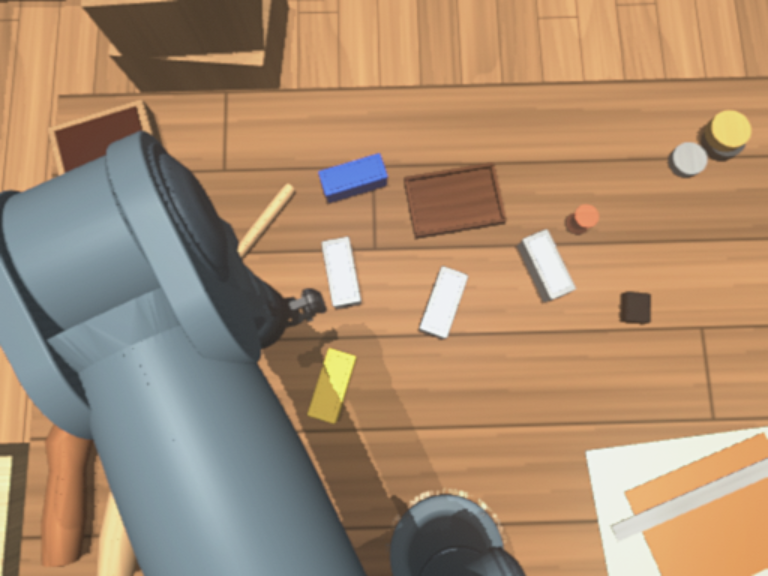

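The right tin is quiet too. All three stand at their starting places ((341,272), (443,302), (548,265)), and the tray is unchanged at (455,201). I'll take the middle tin to the tray.

```bash
python3 - <<'E'
from act import *
pick("tin_middle")
p,R,X=pose("tin_middle");t=O["tray"]
move_linear(p+[0,0,.13],R,vel=.1)
move_linear([t[0],t[1],.142],R,vel=.08)
move_linear([t[0],t[1],.112],R,vel=.06);hold(1)
print(np.round(current_eef_pos(),4),t[:2],current_gripper_width(),current_finger_force(),np.round(current_wrist_force(),2),current_time())
c=capture("scene");cv2.imwrite("pics/s2.png",cv2.resize(c["color"][:,:,::-1],(768,576)))
E
```

```text
tin_middle width 0.0534 t 38.21
F [ 0.93  0.64 -3.03] w 0.0534
[ 0.6846 -0.047   0.112 ] [0.6845717962680019, -0.04704790138119105] 0.0534854629727956 63.396127223968506 [-0.26 -0.22 -3.86] 44.4583
```

View pics/s2.png

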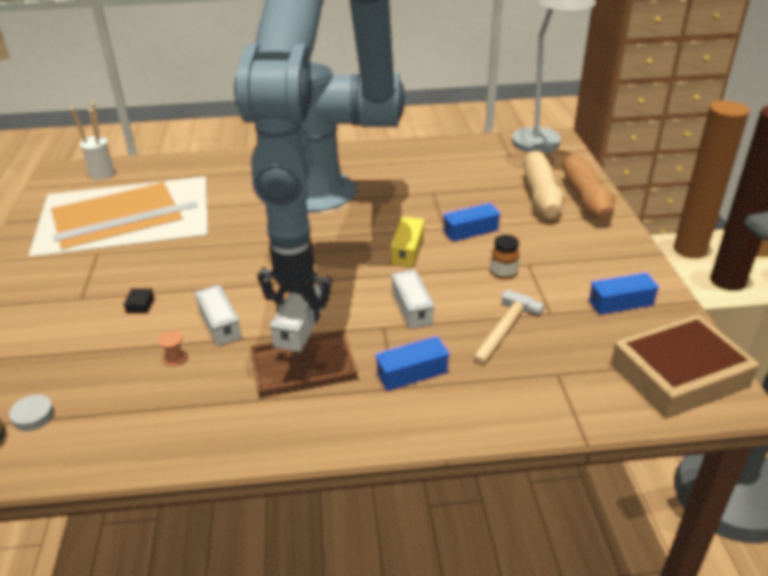

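The tin is held level at (295,325), above the tray. The quiet two are at (218,314) and (412,297), and the bystanders have not moved.

```bash
python3 -c "
from bench import *
print(finish_job())"
```

```text
the job is handed in; nothing more can be done
None
```

The middle tin was the one that rattled; I handed the job in with it held level and still about 10 cm above the middle of the tray, the two quiet tins back in their places and the other things undisturbed.

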